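# Put three mixed-up flanged cups back into their own nest plates

### The job

The three flanged steel cups have been left in one another's nest plates: put each cup into the plate of its own size, the small one in the small, the medium in the medium and the large in the large, standing upright with its flange lying flat on the bottom of the recess. The black rubber mat is free if a cup has to be parked meanwhile. Set the cups down rather than dropping them, never let one tip over, and leave the bottle, the brush and the caliper where they are.

Things in the scene. Friction and masses are not known exactly. Their poses are not given: they have to be found in the camera images.
- cup_small: small turned steel cup standing on its round flange: flange 40 mm across and 8 mm thick, above it a plain round neck 24 mm across up to 44 mm above the underside, with an open blind bore 16 mm across in the top. About 0.17 kg. Loose. Origin: centre of the underside; z up along the cup's axis. All three cups are of the same bare steel.
- cup_medium: medium turned steel cup standing on its round flange: flange 62 mm across and 8 mm thick, above it a plain round neck 34 mm across up to 50 mm above the underside, with an open blind bore 24 mm across in the top. About 0.36 kg. Loose. Origin: centre of the underside; z up along the cup's axis. All three cups are of the same bare steel.
- cup_large: large turned steel cup standing on its round flange: flange 84 mm across and 8 mm thick, above it a plain round neck 46 mm across up to 56 mm above the underside, with an open blind bore 34 mm across in the top. About 0.62 kg. Loose. Origin: centre of the underside; z up along the cup's axis. All three cups are of the same bare steel.
- nest_small: small blue plastic nest plate, held fast on the worktop: 100 x 100 mm, 16 mm thick, with a round flat recess 56 mm across and 6 mm deep in its middle, made for the small cup's flange with 8 mm play all round. Origin: centre of the underside, recess floor at z = 10 mm; x, y along its sides. At the start the large cup stands across its top face and hides the recess.
- nest_medium: medium blue plastic nest plate, held fast on the worktop: 120 x 120 mm, 16 mm thick, with a round flat recess 78 mm across and 6 mm deep in its middle, made for the medium cup's flange with 8 mm play all round. Origin: centre of the underside, recess floor at z = 10 mm; x, y along its sides. At the start the small cup stands somewhere in its recess.
- nest_large: large blue plastic nest plate, held fast on the worktop: 140 x 140 mm, 16 mm thick, with a round flat recess 100 mm across and 6 mm deep in its middle, made for the large cup's flange with 8 mm play all round. Origin: centre of the underside, recess floor at z = 10 mm; x, y along its sides. At the start the medium cup stands somewhere in its recess.
- mat: square black rubber mat, 130 x 130 mm, 6 mm thick, fixed to the worktop, empty at the start: a free parking place. Origin: centre of the underside; z up.
- bottle: bystander: upright white plastic bottle with a blue cap, 56 mm across, 125 mm tall, loose. Origin: centre of the underside.
- brush: bystander: flat cleaning brush with a black handle, 170 mm long, 42 mm wide, 20 mm high, lying loose. Origin: middle of its length, on the underside; x along it towards the bristles.
- caliper: bystander: steel caliper with a black slider, 235 mm long, up to 70 mm wide, 12 mm high, lying loose. Origin: middle of the beam, on the underside; x along the beam away from the jaws.
There are look-alikes about, which are no part of the job. What is shaped like the nest_large but brown is not meant.

How it is judged:
By the outcome, as a careful person would: the job done as asked, in the order asked, and still so for the second after the job is handed in, with the robot touching nothing.
It also fails if it takes over 120 s, if anything falls off the work surface, if the arm or the gripper's body presses on something with over 40 N, if the wrist force passes 120 N, or if a joint passes its speed limit or range.

### The arm

A 6-joint arm with a two-finger parallel gripper is mounted at the origin on the work surface. World frame = base frame: x ahead of the robot, y to its left, z up, the work surface at z = 0. Lengths are in mm, angles in rad, forces in N, time in s.
With the tool pointing down it reaches from about 350 to 775 mm from the base axis. Payload 7.3 kg.
Tool frame: the origin (TCP) lies midway between the tips of the shut fingers; the grasp point (between the pads) lies 19 mm behind it; z points along the fingers, y is the line along which they close (so a half turn about z gives the same grasp; the last joint's range is limited). The gripper opens to 92 mm and grips with 3 to 60 N. Pads are 19 mm wide; open, the fingers measure 130 mm over their backs; the gripper's body (75 mm by 190 mm) begins 47 mm behind the grasp point.
Start: joints at [1.043, 0.342, 1.524, -0, 1.275, -0.146], TCP at [195.598, 487.223, 226.741] pointing down, gripper open.
Joint ranges: [-2.53, 2.53], [-0.77, 2.02], [0.04, 2.7], [-1, 4.14], [0.28, 2.66], [-3.11, 3.11]. Speed limits (rad/s): [2.57, 2.57, 3.14, 3.14, 3.14, 3.14].

### API

Orientations are given as [roll, pitch, yaw] about the fixed x, y, z axes, in that order (R = Rz(yaw) Ry(pitch) Rx(roll)).
In Python, from plant import monitor, optics, workorder gives the robot as it stands. The module is installed in compiled form; this text tells all that it offers.
- The arm moves only by the tool servo_tool, never from a script. Its arguments are lists of equal length, an entry for each row: "linear": the shift along the tool's x, y, z as a fraction of full scale, a list of three; "spin": the turn about the tool's z as a fraction of full scale. In form: {"linear": [[dx, dy, dz], ...], "spin": [spin, ...]}. A call has exactly 8 rows; each row shifts and turns the commanded pose from where the row before left it, along the tool's axes as they then stand; what a row does not reach is not made up. Full scale, the value 1, is 200 mm for a shift and 90 degrees for a turn. A row lasts 1/8 s, in which the tool goes at most 62.5 mm and 10.7 degrees, less where a joint would pass 70% of its speed; a pose out of reach is approached as far as the arm can. A call with a number of a shift or a turn outside -1 to 1 is refused whole. A call with a gripper value outside its range is refused whole. "hand" is the opening, from -1 (shut) to 1 (fully open), set as the call begins (left out, the last holds). The fingers move at their own pace and stop on an object; the grip force is fixed at half the most. Time passes only in rows, so rows that do not move let the fingers close, or fill a call up. It gives the time, the measured TCP pose, the force, the opening and the grip force at its end, in the units of the state.
- monitor.get_obs(): the state, without advancing time (a new reading comes with each control period).
- optics.capture(name): name is "scene" or "side" or "wrist"; returns a dict with "frame" (480x640x3 uint8, blue, green, red), "K" (3x3 intrinsics, pixels), "D" ([k1, k2, p1, p2, k3] as OpenCV has them; the pictures are not rectified), "world_to_cam" (4x4, takes a point from world to camera coordinates). Camera axes: x right, y down, z forward; pixel columns grow to the right and rows downward; lengths in mm; the calibration is good to about 2 mm. A picture is of the moment at which its call begins. There is no depth.
- workorder.close_job(): hands the job in; it is judged then, once.
The state is a dict: "time": time; "joint_positions": joint angles; "dq": joint speeds; "tau": joint torques, N m; "tool_pos": TCP position; "tcp_rot": TCP orientation; "contact_force": force on the tool from outside, world axes, zero at the start; "moment": the same for the moment, N m; "grip_width": finger opening in mm; "finger_force": force on a finger pad.
Only numpy, scipy, OpenCV 4.12 (cv2) and the standard library are available. Lean on these libraries where they do the work, as an engineer would, in place of code of your own. Each camera call takes 0.05 s, during which the arm holds its last target. There are 200 camera calls.

## Working session

There is one attempt and no reset: what is moved stays moved. The work goes in short steps, Python scripts to look and compute and a tool call to move; the robot and the scene stay as the last step left them, time stands still between calls to the robot, and variables do not carry over. Pictures are saved under pics/ and viewed, at most 14 in all, crops included, and the job is handed in when it is done.

Besides the shell and the picture viewer there is one more tool, called after "Call:" as name(argument=value, ...) on one line, values as JSON. servo_tool: Moves the arm, as the interface text tells. Shift numbers are shares of 200 mm and turn numbers shares of 90 degrees, none past 1 either way. Its arguments: {"type":"object","properties":{"linear":{"type":"array","items":{"type":"array","items":{"type":"number","minimum":-1,"maximum":1}}},"spin":{"type":"array","items":{"type":"number","minimum":-1,"maximum":1}},"hand":{"type":"number"}},"required":["linear","spin"]}

```bash
mkdir -p pics; cat > h.py <<'E'
import numpy as np, cv2, json
from plant import monitor, optics, workorder
def cap(name, tag):
    c=optics.capture(name); cv2.imwrite(f'pics/{tag}.png',c['frame'])
    np.savez(f'pics/{tag}.npz',K=c['K'],D=c['D'],T=c['world_to_cam'])
    return c
def ray(tag,px):
    c=np.load(f'pics/{tag}.npz'); T=c['T']
    p=cv2.undistortPoints(np.array([[px]],float),c['K'],np.array(c['D'],float)).ravel()
    R=T[:3,:3]; o=-R.T@T[:3,3]; d=R.T@np.array([p[0],p[1],1]); return o,d/np.linalg.norm(d)
def atz(tag,px,z):
    o,d=ray(tag,px); return o+d*(z-o[2])/d[2]
def tri(obs):
    A=np.zeros((3,3));b=np.zeros(3);rs=[ray(*q) for q in obs]
    for o,d in rs:
        P=np.eye(3)-np.outer(d,d);A+=P;b+=P@o
    x=np.linalg.solve(A,b); return x,[round(float(np.linalg.norm((np.eye(3)-np.outer(d,d))@(x-o))),1) for o,d in rs]
def proj(tag,X):
    c=np.load(f'pics/{tag}.npz');T=c['T']
    return cv2.projectPoints(np.array(X,float).reshape(-1,3),cv2.Rodrigues(T[:3,:3])[0],T[:3,3],c['K'],np.array(c['D'],float))[0].reshape(-1,2)
E
python3 - <<'E'
from h import *
for n in ['scene','side','wrist']:
    c=cap(n,n+'0'); T=c['world_to_cam']; print(n,np.round(-T[:3,:3].T@T[:3,3]),np.round(T[2,:3],2))
o=monitor.get_obs(); print(o)
E
```

```text
scene [1203.  303.  811.] [-0.6  -0.31 -0.74]
side [ 420. -586.  822.] [ 0.16  0.59 -0.79]
wrist [120. 517. 384.] [ 0.28 -0.11 -0.95]
{'time': 0.15, 'joint_positions': array([ 1.04299941e+00,  3.42575118e-01,  1.52476776e+00,  5.48850454e-06,
        1.27540580e+00, -1.46010581e-01]), 'dq': array([-0.00159733, -0.00158756, -0.00471536, -0.00046957,  0.00018394,
       -0.00079652]), 'tau': array([ 1.51191864e-03, -4.31467152e+01, -2.44356090e+01,  7.19019002e-02,
        5.37047710e-02, -1.13818680e-04]), 'tool_pos': array([195.43750528, 486.95106593, 226.20856904]), 'tcp_rot': array([-3.14044969e+00, -1.73386305e-04,  2.75980462e+00]), 'contact_force': array([0.11062237, 0.30913273, 0.46011168]), 'moment': array([ 0.04711707, -0.02357988, -0.00401493]), 'finger_force': 0.0, 'grip_width': 91.64550564668927}
```

View pics/scene0.png

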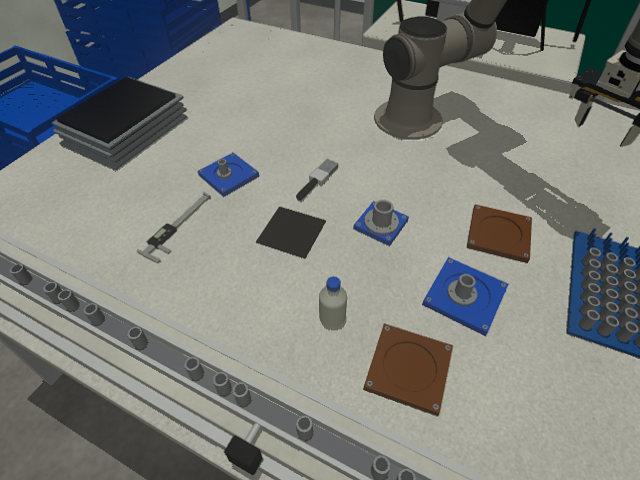

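View pics/side0.png

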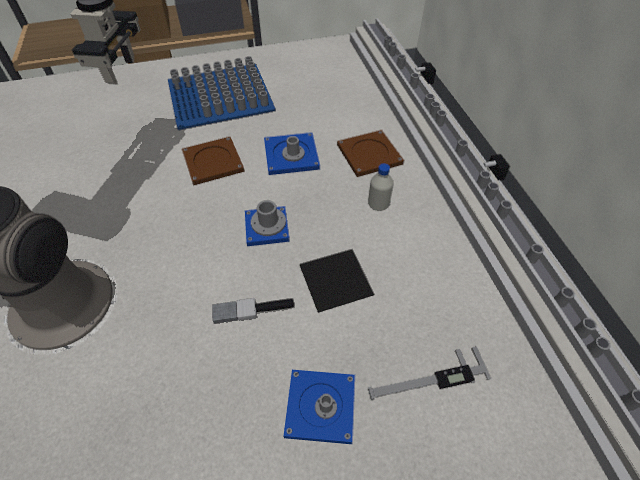

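Scene view: blue plates at (228,173) with the small cup, (381,222) with the large cup, (465,294) with the medium cup. The look-alikes are two brown plates at (500,232) and (409,367), plus tubes in the rack and on the conveyor. The mat is at (291,232), bottle (333,303), brush (318,179), caliper (175,228). In the side view the plates are at (320,407), (267,222) and (292,152).

```bash
python3 - <<'E'
import cv2,numpy as np
def row(t,cs):
    f=cv2.imread(f'pics/{t}.png'); r=[]
    for x,y in cs:
        x0,y0=x-44,y-50
        print(t,x0,y0)
        r.append(cv2.resize(f[y0:y0+100,x0:x0+88],None,fx=3,fy=3,interpolation=cv2.INTER_CUBIC))
    return np.hstack(r)
cv2.imwrite('pics/crops.png',np.vstack([row('scene0',[(228,173),(381,222),(465,294)]),row('side0',[(320,407),(267,222),(292,152)])]))
E
```

```text
scene0 184 123
scene0 337 172
scene0 421 244
side0 276 357
side0 223 172
side0 248 102
```

View pics/crops.png

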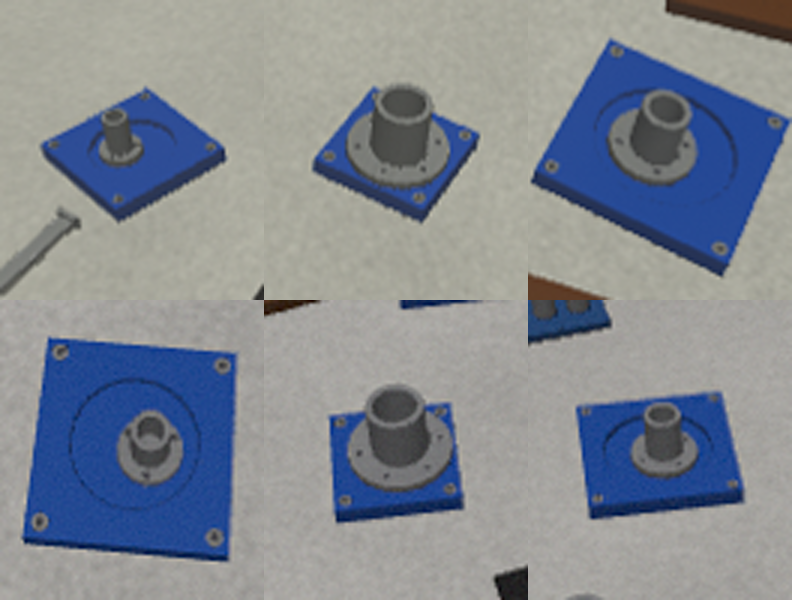

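```bash
cat > m.py <<'E'
from h import *
off={0:(184,123),1:(337,172),2:(421,244)}; offs={0:(276,357),1:(223,172),2:(248,102)}
def S(i,p): return ('scene0',(off[i][0]+(p[0]-264*i-1)/3,off[i][1]+(p[1]-1)/3))
def D(i,p): return ('side0',(offs[i][0]+(p[0]-264*i-1)/3,offs[i][1]+(p[1]-301)/3))
# top,right,bottom,left / BL,TL,TR,BR
sc={0:[(145,97),(211,147),(118,199),(57,146)],1:[(383,93),(465,134),(419,198),(329,157)],2:[(616,51),(775,122),(720,247),(551,166)]}
sd={0:[(40,521),(60,352),(223,366),(214,537)],1:[(345,500),(341,422),(441,411),(450,489)],2:[(598,498),(587,411),(715,397),(732,484)]}
rs={0:(114,116),1:(404,103),2:(667,109)}; rd={0:(151,430),1:(396,404),2:(662,413)}
for i,n in enumerate(['NM+small','NS+large','NL+medium']):
    P=[]
    for a,b in zip(sc[i],sd[i]):
        x,r=tri([S(i,a),D(i,b)]); P.append(x); print(n,np.round(x,1),r)
    P=np.array(P); k=[0,1,2,3]
    print(' centre',np.round(P.mean(0),1),'sides',[round(float(np.linalg.norm(P[j]-P[j-1])),1) for j in k],'yaw',round(float(np.degrees(np.arctan2(*(P[2]-P[1]+P[3]-P[0])[[1,0]]))),1))
    x,r=tri([S(i,rs[i]),D(i,rd[i])]); print(' rim',np.round(x,1),r, 'r',round(float(np.hypot(*x[:2]))))
mats=[(285,208),(326,223),(305,257),(257,242)]
print('mat',[np.round(atz('scene0',p,6)[:2]) for p in mats])
print('mat side',[np.round(atz('side0',p,6)[:2]) for p in [(300,265),(354,250),(373,296),(318,311)]])
for t,p,z in [('bottle',(333,283),125),('brushend',(300,197),15),('brushother',(331,162),10)]: print(t,np.round(atz('scene0',p,z)))
E
python3 m.py
```

```text
NM+small [ 420.5 -379.5   14.8] [0.1, 0.1]
NM+small [ 454.2 -283.7   15.2] [0.4, 0.4]
NM+small [ 550.6 -318.5   15.6] [0.5, 0.5]
NM+small [ 515.6 -412.8   13.2] [1.2, 1.2]
 centre [ 485.2 -348.6   14.7] sides [100.8, 101.6, 102.5, 100.7] yaw -19.6
 rim [ 493.1 -356.3   52.9] [0.5, 0.5] r 608
NS+large [420.9  60.4  17.6] [3.0, 3.0]
NS+large [432.  139.7  16.9] [0.9, 0.9]
NS+large [513.7 131.1  16. ] [0.6, 0.6]
NS+large [504.1  49.8  15. ] [0.3, 0.3]
 centre [467.7  95.3  16.4] sides [84.0, 80.0, 82.1, 81.9] yaw -6.6
 rim [475.1  97.   72.2] [0.6, 0.6] r 485
NL+medium [515.9 281.1  16.8] [0.6, 0.6]
NL+medium [528.1 401.9  16.8] [1.1, 1.1]
NL+medium [649.6 389.7  18.3] [1.4, 1.4]
NL+medium [636.1 269.1  16. ] [0.3, 0.3]
 centre [582.4 335.4  17. ] sides [120.9, 121.4, 122.2, 121.4] yaw -5.7
 rim [586.9 328.   60.2] [0.4, 0.4] r 672
mat [array([ 529., -142.]), array([529., -26.]), array([647., -21.]), array([ 659., -145.])]
mat side [array([521., -38.]), array([651., -28.]), array([ 654., -156.]), array([ 530., -161.])]
bottle [760. 103. 125.]
brushend [ 485. -123.   15.]
brushother [ 316. -116.   10.]
```

Triangulated plate heights (about 16) and rim heights (53, 72, 60) match the text, so the identities are confirmed by plate size. My plan is small to mat, medium to its nest, large to its nest, then small to its nest. I'll start by aligning the tool yaw to π (tool x = -X, y = +Y, z = -Z).

Call:
servo_tool(linear=[[0,0,0],[0,0,0],[0,0,0],[-0.2,-0.2,0],[-0.2,-0.2,0],[-0.2,-0.2,0],[-0.2,-0.2,0],[-0.2,-0.2,0]], spin=[-0.081,-0.081,-0.081,0,0,0,0,0], hand=1)

```text
time: 1.15
tool_pos: [396.6, 285.8, 226.7]
tcp_rot: [3.141, -0.0, 3.142]
contact_force: [-0.2, 0.8, 0.0]
grip_width: 92.0
finger_force: 0.0
```

Call:
servo_tool(linear=[[-0.06,-0.25,0],[-0.06,-0.25,0],[-0.06,-0.25,0],[-0.06,-0.25,0],[-0.06,-0.25,0],[-0.06,-0.25,0],[-0.06,-0.25,0],[-0.06,-0.25,0]], spin=[0,0,0,0,0,0,0,0])

```text
time: 2.15
tool_pos: [491.6, -114.5, 226.6]
tcp_rot: [3.141, -0.0, 3.141]
contact_force: [0.2, 0.6, -0.8]
grip_width: 91.9
finger_force: 0.0
```

Call:
servo_tool(linear=[[0,-0.24,0],[0,-0.24,0],[0,-0.24,0],[0,-0.24,0],[0,-0.24,0.1],[0,0,0.2],[0,0,0.2],[0,0,0]], spin=[0,0,0,0,0,0,0,0])

```text
time: 3.15
tool_pos: [489.8, -351.4, 123.4]
tcp_rot: [3.136, -0.006, 3.141]
contact_force: [1.3, -0.3, 0.5]
grip_width: 91.8
finger_force: 0.0
```

```bash
python3 - <<'E'
from h import *
print(np.round(monitor.get_obs()['tool_pos'],1)); cap('wrist','w1')
X=[[493.1,-356.3,54]]+[[493.1+12*np.cos(a),-356.3+12*np.sin(a),54] for a in np.arange(0,6.3,1.57)]
print(proj('w1',X).round())
f=cv2.imread('pics/w1.png')
for p in proj('w1',X): cv2.circle(f,tuple(int(v) for v in p),2,(0,0,255),-1)
cv2.imwrite('pics/w1m.png',f)
E
```

```text
[ 489.8 -351.4  123.4]
[[310. 259.]
 [310. 274.]
 [326. 259.]
 [310. 243.]
 [293. 259.]
 [310. 274.]]
```

View pics/w1m.png

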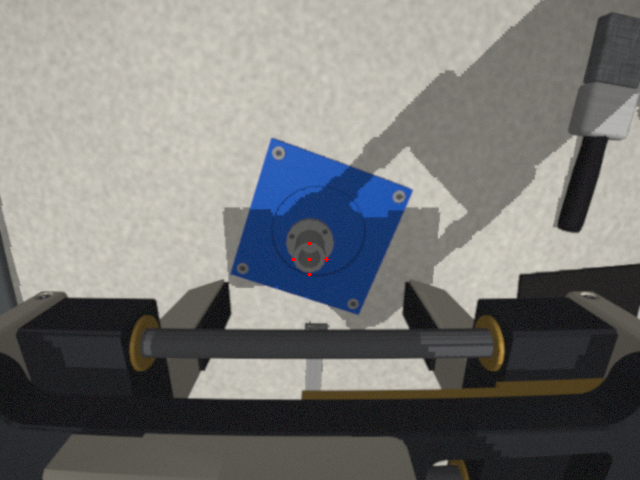

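The wrist view shows the small cup's rim at (310,258), matching the projected measurement to within a pixel. Descending to grasp.

Call:
servo_tool(linear=[[0,0,0.1],[0,0,0.1],[0,0,0.1],[0,0,0.05],[0,0,0],[0,0,0],[0,0,0],[0,0,0]], spin=[0,0,0,0,0,0,0,0])

```text
time: 4.2
tool_pos: [491.7, -353.0, 57.2]
tcp_rot: [-3.141, 0.001, 3.141]
contact_force: [0.5, -0.3, 0.1]
grip_width: 91.8
finger_force: 0.0
```

Call:
servo_tool(linear=[[-0.007,-0.017,0],[0,0,0.05],[0,0,0.05],[0,0,0.04],[0,0,0.025],[0,0,0],[0,0,0],[0,0,0]], spin=[0,0,0,0,0,0,0,0])

```text
time: 5.2
tool_pos: [493.1, -356.3, 24.0]
tcp_rot: [-3.141, 0.001, 3.141]
contact_force: [0.4, -0.5, 0.1]
grip_width: 91.7
finger_force: 0.0
```

Call:
servo_tool(linear=[[0,0,0],[0,0,0],[0,0,0],[0,0,0],[0,0,0],[0,0,0],[0,0,0],[0,0,0]], spin=[0,0,0,0,0,0,0,0], hand=-1)

```text
time: 6.2
tool_pos: [493.0, -356.3, 23.7]
tcp_rot: [-3.142, 0.0, 3.141]
contact_force: [-0.3, -0.4, -0.5]
grip_width: 23.9
finger_force: 30.0
```

Call:
servo_tool(linear=[[0,0,-0.1],[0,0,-0.15],[0,0,-0.15],[-0.07,0.19,0],[-0.1,0.28,0],[-0.1,0.28,0],[-0.1,0.28,0],[-0.08,0.2,0]], spin=[0,0,0,0,0,0,0,0])

```text
time: 7.2
tool_pos: [583.1, -107.6, 103.4]
tcp_rot: [3.141, -0.001, -3.14]
contact_force: [1.4, -0.9, -2.1]
grip_width: 23.8
finger_force: 30.0
```

Call:
servo_tool(linear=[[-0.03,0.09,0],[0,0,0.1],[0,0,0.1],[0,0,0.1],[0,0,0.05],[0,0,0.04],[0,0,0],[0,0,0]], spin=[0,0,0,0,0,0,0,0])

```text
time: 8.2
tool_pos: [589.4, -92.4, 26.3]
tcp_rot: [-3.141, 0.001, 3.141]
contact_force: [0.2, 0.4, -1.4]
grip_width: 23.6
finger_force: 30.0
```

Call:
servo_tool(linear=[[0,0,0.015],[0,0,0.01],[0,0,0.005],[0,0,0],[0,0,0],[0,0,0],[0,0,0],[0,0,0]], spin=[0,0,0,0,0,0,0,0])

```text
time: 9.2
tool_pos: [589.0, -92.2, 19.7]
tcp_rot: [3.142, 0.0, 3.141]
contact_force: [-0.2, -0.2, -1.9]
grip_width: 23.6
finger_force: 30.0
```

Call:
servo_tool(linear=[[0,0,0.003],[0,0,0],[0,0,0],[0,0,0.003],[0,0,0],[0,0,0],[0,0,0],[0,0,0]], spin=[0,0,0,0,0,0,0,0])

```text
time: 10.2
tool_pos: [589.0, -92.2, 19.6]
tcp_rot: [-3.141, 0.001, 3.142]
contact_force: [-4.5, 1.0, 9.5]
grip_width: 23.7
finger_force: 30.0
```

Contact is felt. Releasing, rising, then travelling to the medium cup.

Call:
servo_tool(linear=[[0,0,-0.002],[0,0,0],[0,0,0],[0,0,0],[0,0,0],[0,0,0],[0,0,0],[0,0,0]], spin=[0,0,0,0,0,0,0,0], hand=1)

```text
time: 11.2
tool_pos: [589.0, -92.2, 18.9]
tcp_rot: [3.142, 0.0, 3.141]
contact_force: [-0.9, -0.3, -0.5]
grip_width: 91.5
finger_force: 0.0
```

Call:
servo_tool(linear=[[0,0,-0.1],[0,0,-0.2],[0,0,-0.25],[0,0.2,-0.1],[0,0.25,0],[0,0.3,0],[0,0.3,0],[0,0.3,0]], spin=[0,0,0,0,0,0,0,0])

```text
time: 12.2
tool_pos: [588.8, 179.7, 149.1]
tcp_rot: [3.142, 0.0, 3.141]
contact_force: [0.2, -0.4, -0.1]
grip_width: 91.3
finger_force: 0.0
```

Call:
servo_tool(linear=[[0,0.25,0],[0,0.25,0],[0,0.2,0],[0,0.05,0.1],[0,0,0.15],[0,0,0.15],[0,0,0],[0,0,0]], spin=[0,0,0,0,0,0,0,0])

```text
time: 13.2
tool_pos: [589.6, 327.3, 69.7]
tcp_rot: [3.141, 0.001, 3.141]
contact_force: [0.0, 0.6, 0.1]
grip_width: 91.8
finger_force: 0.0
```

```bash
python3 - <<'E'
from h import *
print(np.round(monitor.get_obs()['tool_pos'],1)); cap('wrist','w2'); cap('scene','scene1'); cap('side','side1')
f=cv2.imread('pics/w2.png')
for p in proj('w2',[[586.9,328,60]]+[[586.9+17*np.cos(a),328+17*np.sin(a),60] for a in np.arange(0,6.2,1.57)]): cv2.circle(f,tuple(int(round(v)) for v in p),2,(0,0,255),-1)
g=cv2.imread('pics/side1.png')[225:325,270:400]; g=cv2.resize(g,(390,300))
cv2.imwrite('pics/w2m.png',np.hstack([cv2.resize(f,(400,300)),g]))
E
```

```text
[589.6 327.3  69.7]
```

View pics/w2m.png

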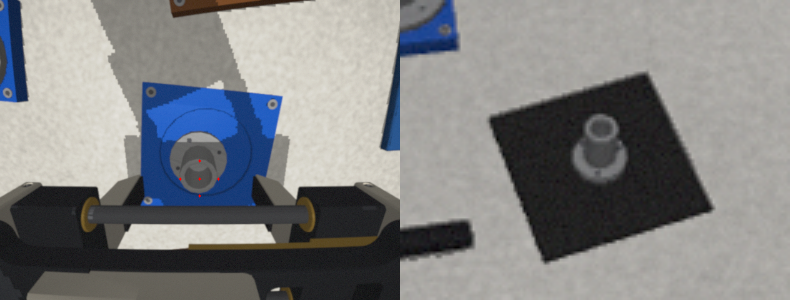

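The small cup stands upright on the mat (crop 600,150) and the medium rim (198,178) matches its measurement. Descending onto the medium cup.

Call:
servo_tool(linear=[[0.013,0.003,0.05],[0,0,0.06],[0,0,0.06],[0,0,0.05],[0,0,0],[0,0,0],[0,0,0],[0,0,0]], spin=[0,0,0,0,0,0,0,0])

```text
time: 14.35
tool_pos: [586.6, 328.5, 25.4]
tcp_rot: [3.141, 0.001, 3.142]
contact_force: [0.3, -0.2, 0.6]
grip_width: 91.9
finger_force: 0.0
```

Call:
servo_tool(linear=[[0,0,0],[0,0,0],[0,0,0],[0,0,0],[0,0,0],[0,0,0],[0,0,0],[0,0,0]], spin=[0,0,0,0,0,0,0,0], hand=-1)

```text
time: 15.35
tool_pos: [586.4, 328.3, 24.9]
tcp_rot: [-3.142, -0.0, 3.142]
contact_force: [-0.0, -0.4, -0.6]
grip_width: 34.5
finger_force: 30.0
```

Call:
servo_tool(linear=[[0,0,-0.1],[0,0,-0.2],[0,0,-0.25],[0.02,-0.15,-0.05],[0.04,-0.26,0],[0.04,-0.28,0],[0.04,-0.28,0],[0.04,-0.28,0]], spin=[0,0,0,0,0,0,0,0])

```text
time: 16.35
tool_pos: [550.1, 76.8, 146.2]
tcp_rot: [3.142, 0.002, -3.141]
contact_force: [1.8, 0.2, -3.0]
grip_width: 34.3
finger_force: 30.0
```

Call:
servo_tool(linear=[[0.04,-0.28,0],[0.04,-0.28,0],[0.04,-0.28,0],[0.04,-0.28,0],[0.04,-0.28,0],[0.04,-0.28,0],[0.04,-0.26,0],[0.02,-0.1,0]], spin=[0,0,0,0,0,0,0,0])

```text
time: 17.35
tool_pos: [489.6, -332.6, 145.9]
tcp_rot: [-3.14, 0.001, 3.139]
contact_force: [-0.5, 0.7, -3.5]
grip_width: 34.2
finger_force: 30.0
```

Call:
servo_tool(linear=[[0.015,-0.09,0],[0,0,0.1],[0,0,0.2],[0,0,0.15],[0,0,0],[0,0,0],[0,0,0],[0,0,0]], spin=[0,0,0,0,0,0,0,0])

```text
time: 18.35
tool_pos: [487.8, -347.9, 56.1]
tcp_rot: [-3.14, 0.002, -3.142]
contact_force: [-0.5, 0.1, -2.9]
grip_width: 34.2
finger_force: 30.0
```

Call:
servo_tool(linear=[[0.014,-0.003,0],[0,0,0.05],[0,0,0.05],[0,0,0.03],[0,0,0.015],[0,0,0],[0,0,0],[0,0,0.003]], spin=[0,0,0,0,0,0,0,0])

```text
time: 19.35
tool_pos: [484.7, -348.3, 25.6]
tcp_rot: [-3.141, 0.001, 3.142]
contact_force: [-1.0, -1.0, -3.7]
grip_width: 34.6
finger_force: 30.0
```

Call:
servo_tool(linear=[[0,0,0.003],[0,0,0],[0,0,0],[0,0,0.002],[0,0,0],[0,0,0],[0,0,0],[0,0,0]], spin=[0,0,0,0,0,0,0,0])

```text
time: 20.35
tool_pos: [484.6, -348.3, 24.9]
tcp_rot: [-3.141, 0.0, 3.142]
contact_force: [-1.3, 1.7, 6.0]
grip_width: 34.4
finger_force: 30.0
```

Contact in the medium nest. Releasing and heading to the large cup.

Call:
servo_tool(linear=[[0,0,0],[0,0,0],[0,0,0],[0,0,0],[0,0,0],[0,0,0],[0,0,0],[0,0,0]], spin=[0,0,0,0,0,0,0,0], hand=1)

```text
time: 21.35
tool_pos: [484.5, -348.2, 24.3]
tcp_rot: [3.142, 0.0, 3.141]
contact_force: [-0.3, 0.3, 0.0]
grip_width: 91.7
finger_force: 0.0
```

Call:
servo_tool(linear=[[0,0,-0.1],[0,0,-0.2],[0,0,-0.25],[0,0.15,-0.05],[0,0.25,0],[0,0.28,0],[0,0.28,0],[0,0.28,0]], spin=[0,0,0,0,0,0,0,0])

```text
time: 22.35
tool_pos: [484.4, -98.5, 144.5]
tcp_rot: [-3.142, 0.001, 3.141]
contact_force: [0.9, 0.6, 0.0]
grip_width: 91.8
finger_force: 0.0
```

Call:
servo_tool(linear=[[0,0.28,0],[0,0.28,0],[0.02,0.25,0],[0.02,0.15,0],[0,0,0.1],[0,0,0.1],[0,0,0],[0,0,0]], spin=[0,0,0,0,0,0,0,0])

```text
time: 23.35
tool_pos: [477.0, 91.7, 105.0]
tcp_rot: [3.141, 0.001, 3.141]
contact_force: [0.0, 0.2, 0.9]
grip_width: 91.6
finger_force: 0.0
```

```bash
python3 - <<'E'
from h import *
print(np.round(monitor.get_obs()['tool_pos'],1)); cap('wrist','w3'); cap('side','side2')
f=cv2.imread('pics/w3.png')
for p in proj('w3',[[475.1,97,72]]+[[475.1+23*np.cos(a),97+23*np.sin(a),72] for a in np.arange(0,6.2,1.57)]): cv2.circle(f,tuple(int(round(v)) for v in p),2,(0,0,255),-1)
g=cv2.imread('pics/side2.png')[357:457,260:390]; g=cv2.resize(g,(390,300))
cv2.imwrite('pics/w3m.png',np.hstack([cv2.resize(f,(400,300)),g]))
E
```

```text
[477.   91.7 105. ]
```

View pics/w3m.png

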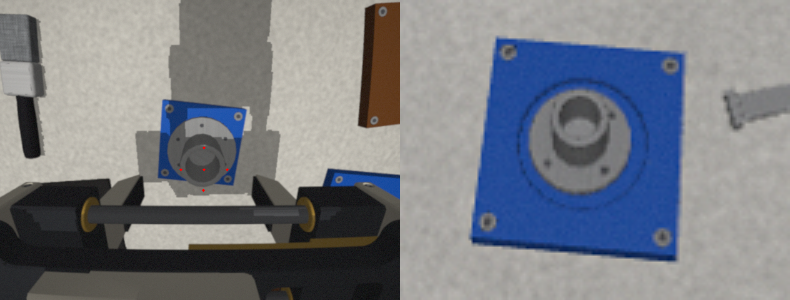

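Medium sits centred in its recess (crop 580,140). The large rim seems ~3 px off the projection, so I'm zooming in.

```bash
python3 - <<'E'
import cv2
f=cv2.imread('pics/w3.png')[170:330,240:420]
cv2.imwrite('pics/w3c.png',cv2.resize(f,None,fx=3.5,fy=3.5,interpolation=cv2.INTER_CUBIC))
E
```

```text
(no output)
```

View pics/w3c.png

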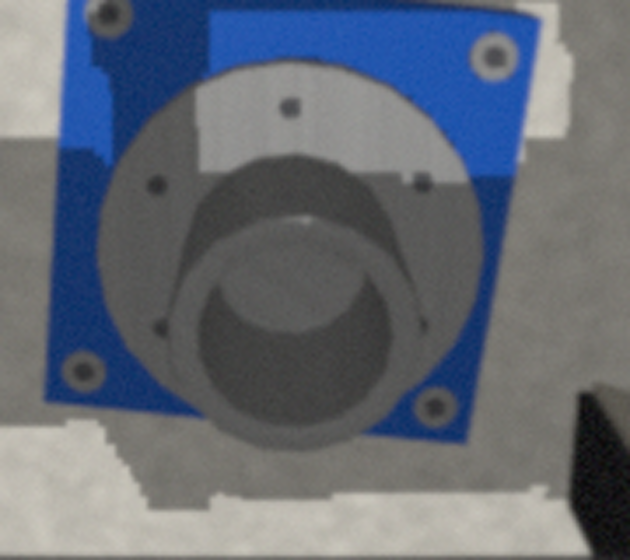

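```bash
python3 - <<'E'
from h import *
P=lambda x,y:(240+(x-1.75)/3.5,170+(y-1.75)/3.5)
print('rim',atz('w3',P(295,333),72).round(1), 'bore',atz('w3',P(294,327),72).round(1), proj('w3',[[475.1,97,72]]).round(1))
S=[atz('w3',P(*p),16) for p in [(108,14),(494,57),(435,408),(84,372)]]
print(np.round(S,1),np.mean(S,0).round(1), 'flange top edge',atz('w3',P(290,60),24).round(1))
E
```

```text
rim [470.8  95.7  72. ] bore [469.7  95.6  72. ] [[325.8 271.1]]
[[421.2  57.4  16. ]
 [430.2 139.   16. ]
 [511.8 129.9  16. ]
 [502.6  48.5  16. ]] [466.4  93.7  16. ] flange top edge [429.7  95.5  24. ]
```

Call:
servo_tool(linear=[[0.022,0.025,0.05],[0,0,0.1],[0,0,0.1],[0,0,0.06],[0,0,0.05],[0,0,0],[0,0,0],[0,0,0]], spin=[0,0,0,0,0,0,0,0])

```text
time: 24.45
tool_pos: [472.6, 96.8, 32.8]
tcp_rot: [3.141, 0.001, 3.141]
contact_force: [-0.2, -0.4, 0.7]
grip_width: 91.9
finger_force: 0.0
```

Call:
servo_tool(linear=[[0,0,0],[0,0,0],[0,0,0],[0,0,0],[0,0,0],[0,0,0],[0,0,0],[0,0,0]], spin=[0,0,0,0,0,0,0,0], hand=-1)

```text
time: 25.45
tool_pos: [472.1, 96.7, 32.3]
tcp_rot: [-3.142, -0.0, 3.142]
contact_force: [-1.1, -1.2, -0.2]
grip_width: 44.4
finger_force: 30.0
```

Call:
servo_tool(linear=[[0,0,-0.03],[0,0,-0.05],[0,0,-0.1],[0,0,-0.15],[0,0,-0.1],[0,0,0],[0,0,0],[0,0,0]], spin=[0,0,0,0,0,0,0,0])

```text
time: 26.45
tool_pos: [471.4, 96.8, 117.3]
tcp_rot: [-3.142, -0.002, 3.141]
contact_force: [1.0, -0.6, -6.2]
grip_width: 44.7
finger_force: 30.0
```

```bash
python3 - <<'E'
from h import *
o=monitor.get_obs(); print(o['grip_width'],o['moment'],o['tool_pos']); cap('side','side3');cap('scene','scene3')
o=monitor.get_obs(); print(o['grip_width'])
f=cv2.imread('pics/side3.png')[120:270,200:330]; g=cv2.imread('pics/scene3.png')[110:260,310:440]
cv2.imwrite('pics/s3c.png',cv2.resize(np.hstack([f,g]),None,fx=3,fy=3,interpolation=cv2.INTER_CUBIC))
E
```

```text
44.67021653709378 [-0.03079275  0.04734419 -0.01558261] [471.39251636  96.77337663 117.30059156]
44.53900420365764
```

View pics/s3c.png

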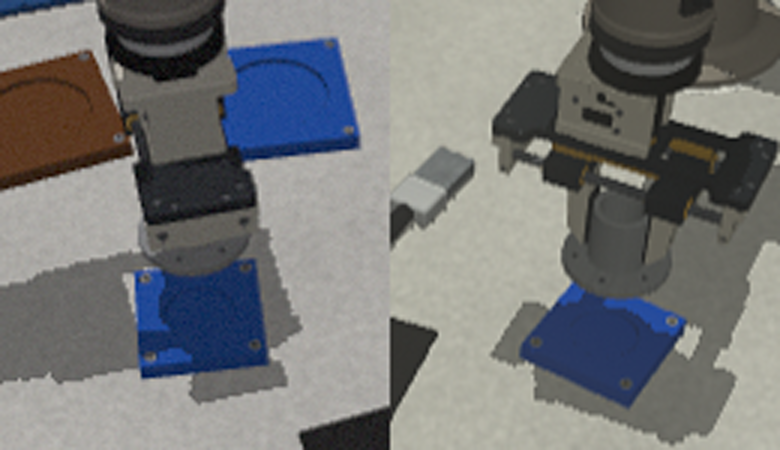

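```bash
python3 - <<'E'
from h import *
a=np.linspace(0,6.28,200)
for x in (464,468,472,476,480):
  e=[]
  for t,o,ox in (('side3',(200,120),0),('scene3',(310,110),390)):
    p=np.vstack([proj(t,np.c_[x+42*np.cos(a),96.8+42*np.sin(a),0*a+z]) for z in (101.5,109.5)])
    q=(p-o)*3+1+[ox,0]; e+=[q[:,0].min(),q[:,0].max(),q[:,1].max()]
  print(x,np.round(e))
E
```

```text
464 [124. 238. 279. 565. 675. 292.]
468 [130. 243. 278. 563. 674. 295.]
472 [135. 249. 276. 561. 672. 299.]
476 [140. 254. 275. 559. 670. 302.]
480 [146. 259. 274. 557. 668. 305.]
```

```bash
python3 - <<'E'
import cv2,numpy as np
f=cv2.imread('pics/s3c.png'); cv2.imwrite('pics/s3d.png',cv2.resize(np.hstack([f[180:300,110:280],f[210:330,545:690]]),None,fx=2.5,fy=2.5,interpolation=cv2.INTER_CUBIC))
E
```

```text
(no output)
```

View pics/s3d.png

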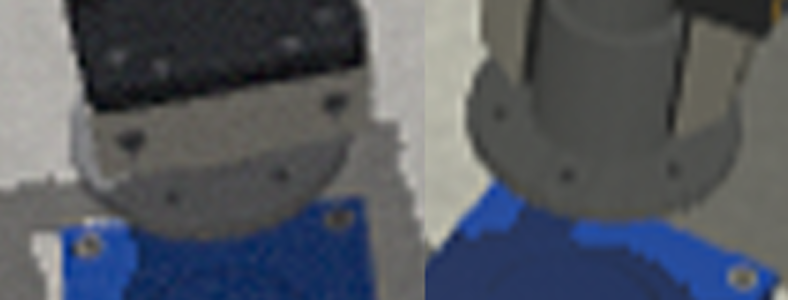

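The large cup hangs level, and its flange extents put it within about 1 mm of the tool axis. Carrying it to the large nest.

Call:
servo_tool(linear=[[-0.05,0.1,0],[-0.09,0.2,0],[-0.11,0.24,0],[-0.11,0.24,0],[-0.1,0.22,0],[-0.06,0.13,0],[-0.03,0.06,0],[0,0,0]], spin=[0,0,0,0,0,0,0,0])

```text
time: 27.55
tool_pos: [581.8, 335.4, 116.8]
tcp_rot: [-3.141, -0.002, -3.14]
contact_force: [-0.7, -0.5, -6.9]
grip_width: 44.7
finger_force: 30.0
```

Call:
servo_tool(linear=[[0,0,0.05],[0,0,0.1],[0,0,0.1],[0,0,0.05],[0,0,0],[0,0,0],[0,0,0],[0,0,0]], spin=[0,0,0,0,0,0,0,0])

```text
time: 28.55
tool_pos: [582.4, 334.9, 59.0]
tcp_rot: [3.141, 0.001, 3.142]
contact_force: [0.4, -0.2, -7.3]
grip_width: 44.9
finger_force: 30.0
```

Call:
servo_tool(linear=[[0.004,0.002,0.03],[0,0,0.05],[0,0,0.04],[0,0,0.025],[0,0,0.01],[0,0,0],[0,0,0],[0,0,0]], spin=[0,0,0,0,0,0,0,0])

```text
time: 29.55
tool_pos: [581.6, 335.3, 27.7]
tcp_rot: [3.141, 0.001, 3.141]
contact_force: [0.1, -1.3, -6.8]
grip_width: 44.6
finger_force: 30.0
```

Call:
servo_tool(linear=[[0,0,0.004],[0,0,0],[0,0,0],[0,0,0],[0,0,0],[0,0,0],[0,0,0],[0,0,0]], spin=[0,0,0,0,0,0,0,0])

```text
time: 30.55
tool_pos: [581.4, 335.2, 26.5]
tcp_rot: [3.142, 0.0, 3.141]
contact_force: [1.0, 0.4, -7.1]
grip_width: 44.5
finger_force: 30.0
```

Call:
servo_tool(linear=[[0,0,0.002],[0,0,0],[0,0,0.001],[0,0,0],[0,0,0],[0,0,0],[0,0,0],[0,0,0]], spin=[0,0,0,0,0,0,0,0])

```text
time: 31.55
tool_pos: [581.5, 335.2, 26.4]
tcp_rot: [3.141, 0.0, 3.142]
contact_force: [-3.7, -2.1, 2.8]
grip_width: 45.0
finger_force: 30.0
```

Contact. Releasing, then back to the small cup on the mat.

Call:
servo_tool(linear=[[0,0,0],[0,0,0],[0,0,0],[0,0,0],[0,0,0],[0,0,0],[0,0,0],[0,0,0]], spin=[0,0,0,0,0,0,0,0], hand=1)

```text
time: 32.55
tool_pos: [581.4, 335.2, 25.9]
tcp_rot: [3.142, 0.0, 3.142]
contact_force: [-0.5, -0.5, -0.4]
grip_width: 91.7
finger_force: 0.0
```

Call:
servo_tool(linear=[[0,0,-0.1],[0,0,-0.2],[0,0,-0.25],[0,-0.2,-0.05],[0,-0.25,0],[0,-0.28,0],[0,-0.28,0],[0,-0.28,0]], spin=[0,0,0,0,0,0,0,0])

```text
time: 33.55
tool_pos: [581.6, 75.5, 147.8]
tcp_rot: [3.142, 0.002, -3.141]
contact_force: [0.4, 0.1, 0.4]
grip_width: 91.5
finger_force: 0.0
```

Call:
servo_tool(linear=[[-0.01,-0.28,0],[-0.01,-0.28,0],[-0.01,-0.2,0],[0,-0.09,0.1],[0,0,0.15],[0,0,0.15],[0,0,0],[0,0,0]], spin=[0,0,0,0,0,0,0,0])

```text
time: 34.55
tool_pos: [588.4, -93.0, 67.8]
tcp_rot: [-3.141, 0.003, -3.142]
contact_force: [0.5, -0.5, 0.1]
grip_width: 91.8
finger_force: 0.0
```

```bash
python3 - <<'E'
from h import *
print(np.round(monitor.get_obs()['tool_pos'],1)); cap('wrist','w4'); cap('scene','scene4')
f=cv2.imread('pics/w4.png')
for p in proj('w4',[[589.5,-92.2,50]]+[[589.5+12*np.cos(a),-92.2+12*np.sin(a),50] for a in np.arange(0,6.2,1.57)]): cv2.circle(f,tuple(int(round(v)) for v in p),2,(0,0,255),-1)
g=cv2.imread('pics/scene4.png')[244:344,400:530]
cv2.imwrite('pics/w4m.png',np.hstack([cv2.resize(f,(400,300)),cv2.resize(g,(390,300))]))
E
```

```text
[588.4 -93.   67.8]
```

View pics/w4m.png

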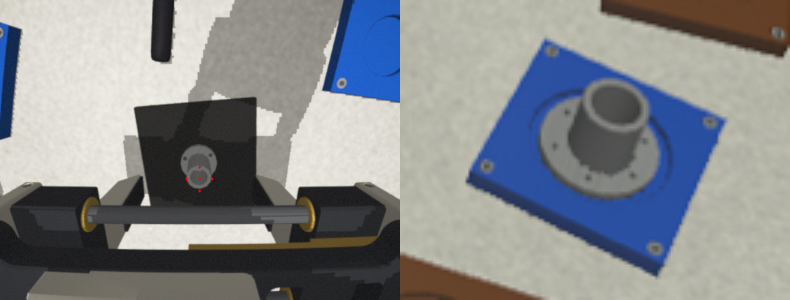

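The large cup is seated in its recess (crop 605,145), and the small cup's rim is at the expected spot (199,177). Grasping the small cup.

Call:
servo_tool(linear=[[0.001,0.002,0.05],[0,0,0.07],[0,0,0.07],[0,0,0.05],[0,0,0],[0,0,0],[0,0,0],[0,0,0]], spin=[0,0,0,0,0,0,0,0])

```text
time: 35.65
tool_pos: [587.4, -92.5, 18.3]
tcp_rot: [-3.141, 0.001, 3.142]
contact_force: [-0.4, -0.1, 0.3]
grip_width: 91.4
finger_force: 0.0
```

Call:
servo_tool(linear=[[0,0,0],[0,0,0],[0,0,0],[0,0,0],[0,0,0],[0,0,0],[0,0,0],[0,0,0]], spin=[0,0,0,0,0,0,0,0], hand=-1)

```text
time: 36.65
tool_pos: [587.1, -92.4, 17.9]
tcp_rot: [3.141, 0.0, 3.141]
contact_force: [-0.6, 0.6, 0.5]
grip_width: 23.8
finger_force: 30.0
```

Call:
servo_tool(linear=[[0,0,-0.1],[0,0,-0.2],[0,0,-0.15],[0.08,0.12,0],[0.14,0.22,0],[0.16,0.25,0],[0.14,0.22,0],[0.085,0.125,0]], spin=[0,0,0,0,0,0,0,0])

```text
time: 37.65
tool_pos: [464.2, 96.4, 107.8]
tcp_rot: [3.141, -0.001, -3.14]
contact_force: [0.2, 0.3, -0.9]
grip_width: 24.0
finger_force: 30.0
```

Call:
servo_tool(linear=[[0,0,0],[0,0,0.05],[0,0,0.1],[0,0,0.1],[0,0,0.05],[0,0,0],[0,0,0],[0,0,0]], spin=[0,0,0,0,0,0,0,0])

```text
time: 38.65
tool_pos: [466.7, 94.6, 48.5]
tcp_rot: [3.141, 0.001, 3.141]
contact_force: [-0.1, -0.6, -2.1]
grip_width: 24.1
finger_force: 30.0
```

Call:
servo_tool(linear=[[0.003,0,0.03],[0,0,0.05],[0,0,0.03],[0,0,0.015],[0,0,0],[0,0,0],[0,0,0],[0,0,0]], spin=[0,0,0,0,0,0,0,0])

```text
time: 39.65
tool_pos: [465.7, 94.6, 23.1]
tcp_rot: [3.141, 0.0, 3.141]
contact_force: [-0.0, 0.4, -1.9]
grip_width: 23.8
finger_force: 30.0
```

Call:
servo_tool(linear=[[0,0,0.003],[0,0,0],[0,0,0],[0,0,0],[0,0,0],[0,0,0],[0,0,0],[0,0,0]], spin=[0,0,0,0,0,0,0,0])

```text
time: 40.65
tool_pos: [465.6, 94.6, 22.3]
tcp_rot: [3.141, 0.0, 3.141]
contact_force: [0.2, -0.0, -1.3]
grip_width: 23.5
finger_force: 30.0
```

Call:
servo_tool(linear=[[0,0,0.002],[0,0,0],[0,0,0.001],[0,0,0],[0,0,0],[0,0,0],[0,0,0],[0,0,0]], spin=[0,0,0,0,0,0,0,0])

```text
time: 41.65
tool_pos: [465.6, 94.6, 21.9]
tcp_rot: [3.142, 0.0, 3.142]
contact_force: [-1.7, -0.5, 3.0]
grip_width: 23.3
finger_force: 30.0
```

Contact at the expected height. Release, rise and check everything.

Call:
servo_tool(linear=[[0,0,0],[0,0,0],[0,0,0],[0,0,0],[0,0,0],[0,0,0],[0,0,0],[0,0,0]], spin=[0,0,0,0,0,0,0,0], hand=1)

```text
time: 42.65
tool_pos: [465.6, 94.6, 21.7]
tcp_rot: [3.141, 0.0, 3.141]
contact_force: [-0.4, -0.8, 0.3]
grip_width: 91.3
finger_force: 0.0
```

Call:
servo_tool(linear=[[0,0,-0.1],[0,0,-0.2],[0,0,-0.3],[0,0,-0.3],[0.2,0,0],[0.1,0.2,0],[0,0.25,0],[0,0,0]], spin=[0,0,0,0,0,0,0,0])

```text
time: 43.65
tool_pos: [405.1, 187.0, 201.9]
tcp_rot: [3.141, 0.001, -3.138]
contact_force: [-0.5, -1.1, 0.1]
grip_width: 91.6
finger_force: 0.0
```

```bash
python3 - <<'E'
from h import *
cap('scene','scene5'); cap('side','side5')
def row(t,cs):
    f=cv2.imread(f'pics/{t}.png'); return np.hstack([cv2.resize(f[y-50:y+50,x-44:x+44],None,fx=3,fy=3,interpolation=cv2.INTER_CUBIC) for x,y in cs])
cv2.imwrite('pics/fin.png',np.vstack([row('scene5',[(228,173),(381,222),(465,294)]),row('side5',[(320,407),(267,222),(292,152)])]))
cv2.imwrite('pics/scene5b.png',cv2.imread('pics/scene5.png'))
a=cv2.imread('pics/scene0.png');b=cv2.imread('pics/scene5.png')
d=cv2.absdiff(a,b).max(2)
for n,(x0,y0,x1,y1) in dict(bottle=(315,272,352,332),brush=(293,155,342,203),caliper=(132,190,213,266)).items(): print(n,(d[y0:y1,x0:x1]>30).mean().round(3))
E
```

```text
bottle 0.0
brush 0.0
caliper 0.0
```

View pics/fin.png

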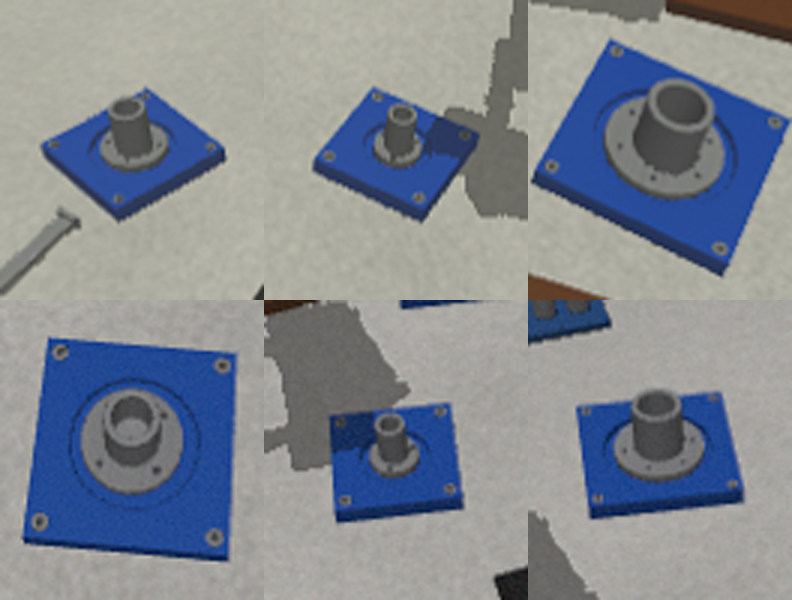

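All three cups look upright in their recesses. One numeric check of the rim heights, and I hand in if they hold (66, 60 and 54).

```bash
python3 - <<'E'
import io,contextlib
with contextlib.redirect_stdout(io.StringIO()): from m import *
ok=True
for i,a,b,z,c in [(0,(127,110),(131,417),60,(485,-348.6)),(1,(402,114),(390,424),54,(467.5,94.6)),(2,(680,102),(657,405),66,(582.4,335.4))]:
    x,r=tri([S(i,a),D(i,b)]); print(x.round(1),r); ok&=abs(x[2]-z)<3.5 and np.hypot(*(x[:2]-c))<8
print(ok)
if ok: print(workorder.close_job())
E
```

```text
[ 483.9 -347.6   56.4] [0.0, 0.0]
[468.3  94.9  53. ] [0.4, 0.4]
[583.1 333.7  66.4] [1.3, 1.3]
False
```

The medium rim reads 3.6 mm low, which is reading error: a badly seated cup would read high, and the contact height and centring are right. Handing in.

```bash
python3 -c "
from plant import workorder
print(workorder.close_job())"
```

```text
the job is handed in; nothing more can be done
None
```

All three cups are upright in the nest plates of their own size, the bottle, brush and caliper are unmoved in the scene camera's before-and-after comparison, and the job was handed in at about 44 s; no verdict came back.

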